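# Release the pricking iron from the swing-bolt clamp

## Robot

A 7-joint arm with a two-finger parallel gripper is mounted at the origin on a cart in front of the work surface, level with it; the furniture and walls round the work are solid. World frame = base frame: x ahead of the robot, y to its left, z up, the work surface at z = 0. Lengths are in mm, angles in rad, forces in N, time in s.
With the tool pointing down it reaches from about 400 to 875 mm from the base axis. Payload 4.4 kg.
Tool frame: the origin (TCP) lies on the centre line of the jaws, within the pads' length; the fingertips stand 25 mm ahead of it and the grasp point (between the pads) lies 6 mm ahead of it (ctrl.finger_overhang is the distance from the TCP to the fingertips, in mm); z points along the fingers, y is the line along which they close (so a half turn about z gives the same grasp; the last joint's range is limited). The gripper opens to 85 mm and grips with 20 to 120 N. Pads are 22 mm wide; open, the fingers measure 114 mm over their backs; the gripper's body (76 mm by 85 mm) begins 54 mm behind the grasp point. The pads swing forward as they close: fully open they stand 13 mm farther back than shut.
Start: joints at [-1.287, 0.628, 0.038, 1.517, -0.027, 0.996, -0.02], TCP at [222.739, 610.659, 256.313] pointing down, gripper open.
Joint ranges: [-3.06, 3.06], [-0.37, 2.12], [-1.25, 1.32], [0.18, 2.47], [-1.1, 4.24], [0.23, 1.98], [-2.94, 2.94]. Speed limits (rad/s): [2.57, 2.57, 3.14, 3.14, 3.14, 3.14, 3.14].

## Interface

Orientations are given as [roll, pitch, yaw] about the fixed x, y, z axes, in that order (R = Rz(yaw) Ry(pitch) Rx(roll)).
In Python, from cell import ctrl gives the robot as it stands. The module is installed in compiled form; this text tells all that it offers.
- The arm moves only by the tool play_rows, never from a script. Its argument "targets" is a list of rows, each a list of 5 numbers: the closure, from 0 (fully open) to 1 (shut), then the shift along the tool's x, y, z in cm, then the turn about the tool's z in degrees. In form: [[gripper, dx, dy, dz, spin], ...]. A call has 1 to 10 rows; each row is the pose to reach, as a shift and turn from the pose commanded when the call began, along the tool's axes at that moment; what a row does not reach only later rows make up. A row lasts 1/10 s, in which the tool goes at most 50 mm and 8.59 degrees, less where a joint would pass 70% of its speed; a pose out of reach is approached as far as the arm can. A call with a gripper value outside its range is refused whole. The fingers move at their own pace and stop on an object; the grip force is fixed at half the most. Time passes only in rows, so rows that repeat a pose let the fingers close. It gives the time, the measured TCP pose, the force, the opening and the grip force at its end, in the units of the state.
- ctrl.read_state(): the state, without advancing time (a new reading comes with each control period).
- ctrl.get_image(name): name is "scene" or "top" or "wrist"; returns (picture, depth): 420x560x3 uint8, red, green, blue; 420x560 float32, mm along the optical axis (not along the pixel's ray), 0 where there is no reading.
- ctrl.calibration(name): a dict with "vfov" (degrees; the focal length in pixels is half the picture's height over the tangent of half this angle, whatever the lens; pixels are square), "cx", "cy" (the principal point, pixels), "k1" (the pictures are not rectified: a ray, as slopes to the right and down, at radius r is drawn at 1 + k1 r^2 times it, then the intrinsics apply), "extrinsics" (4x4, takes a point from camera to world coordinates); the wrist camera has in their place "mount" (4x4, takes a point from camera to tool coordinates, whose origin is the TCP and whose axes are the flange's). Camera axes: x right, y down, z forward; pixel columns grow to the right and rows downward; lengths in mm; the calibration is good to about 2 mm. A picture is of the moment at which its call begins: read the wrist's pose just before it. calibration takes no time and is no camera call.
- ctrl.finish_job(): hands the job in; it is judged then, once.
Trained networks look in the newest picture that a camera, given by its name, has taken for a name from the list of things; names that differ only in an ending like _2 or _b are one class to them, and where a whole thing is asked for, a point or a joint stands for the part that bears it (a point fixed in the world has none). Each returns a list of dicts, best first, with "confidence" (0 to 1); they miss things now and then, are a little off and sometimes report something else, mostly with a low value. They report only what shows in the picture. A call takes as long as a camera call.
- ctrl.search_frame(camera, name): "bbox" ([left, top, right, bottom] in pixels, round what is visible of it).
- ctrl.trace(camera, name): "pixels" (420x560 bool, what is visible of it) and "bbox" ([left, top, right, bottom] in pixels, round what is visible of it).
The state is a dict: "clock": time; "qpos": joint angles; "qd": joint speeds; "tau": joint torques, N m; "eef_pos": TCP position; "tool_rot": TCP orientation; "force": force on the tool from outside, world axes, zero at the start; "torque": the same for the moment, N m; "width": finger opening in mm; "gripper_force": force on a finger pad.
Only numpy, scipy, OpenCV 4.12 (cv2) and the standard library are available. Lean on these libraries where they do the work, as an engineer would, in place of code of your own. Each camera call takes 0.05 s, during which the arm holds its last target. There are 200 camera calls.

## Task

Take the pricking iron out of the clamp and put it in the open grey tray, lying flat on the tray's floor. To release it, loosen the wing nut about half a turn (counter-clockwise from above, the nut stays on its bolt), swing the hinged bolt out of the slotted end of the strap towards the front so that it hangs down, and raise the strap by its side handle until it stands upright; leave the bolt out and the strap open, and do not push the screwdriver, pliers, awl and wax block about.

Things in the scene. Friction and masses are not known exactly. Their poses are not given: they have to be found in the camera images.
- clamp: clamp fixed to the table, grey base plate 200 x 90 x 15 mm. Origin: underside, midway between bolt (x = -75 mm) and strap hinge (x = +75 mm); x runs from the front (bolt) to the back (hinge), y to its left, z up. Two wooden rests, at x -56..-38 and 28..48 mm, carry the iron 45 mm up, with cheeks to 52 mm beside it; between the rests both its sides are free. Hinge cheeks 76 mm high
- nut (a joint): turn of the wing nut, rad: 0 tight (0 to 0.4 at the start), grows counter-clockwise from above, stop at 3.8 (it cannot come off). At 0 its wings lie along the clamp's y, at value a they are turned by a. It rises 18 mm per full turn and must reach about 2.0 (2.3 to be safe) before its washer can pass the lip of the slot; stays where left, friction 0.06 N m
- nut_grip (a point): point on the steel wing nut's axis, 30 mm above the underside of its washer (100 mm high when tight). Two upright flat wings, parallel faces 10 mm apart, span 64 mm tip to tip, with a 10 mm gap in the middle, from 19 mm below to 17 mm above this point; from 18 mm below this point down a hub of 18 mm diameter. y axis along the wings, z along the bolt
- bolt (a joint): swing of the eyebolt, rad: 0 upright in the slot, grows as its top swings out to the front (the clamp's -x); stop at 1.4, nearly level. Free hinge: beyond about 0.4 it falls to the stop by itself. With the nut loose, the nut can be pushed to the front from behind with shut fingers just above the strap
- bolt_pivot (a point): pivot of the eyebolt, 25 mm above the table; the pivot axis is parallel to the clamp's y; the nut's washer lies 45 mm from it along the bolt when tight
- strap (a joint): opening of the strap, rad: 0 lying down, grows as its front end goes up and back, stop at 1.9. Stiff hinge (about 0.35 N m plus a 0.28 kg strap) that stays where it is left; it cannot be raised while the bolt stands in the slot
- strap_hinge (a point): middle of the strap's hinge line, 64 mm high; the line is parallel to the clamp's y
- strap_handle (a point): grip point on the strap's side handle, a round level bar with a freely turning sleeve of 14 mm diameter on the left side (clamp's +y) of the strap, parallel to the hinge, 95 mm from the hinge line, 64 mm high when shut; the sleeve runs from 47 mm inboard to 31 mm outboard of this point. As it turns, the tool can stay upright as the strap is raised
- iron_center (a point): steel pricking iron, 116 mm long, 80 g: shank 12 x 12 mm, toothed head 30 mm wide. Point on the shank's axis near the centre of mass, half-way up, 53 mm from the shank's end and 63 mm from the teeth; x axis along the iron to the teeth. At the start it lies along the clamp's x, teeth to the back, this point 51 mm high
- tray: open grey tray fixed to the table, outside 180 x 110 x 26 mm, walls and floor 4 mm. Origin: centre of its underside, x along its long side, z up
- screwdriver: bystander: red screwdriver, 192 mm long, lying on the table between clamp and tray
- pliers: bystander: red pliers, 178 mm long, lying to the right of the clamp
- awl: bystander: awl with wooden handle, 135 mm long, lying on the right near the front edge of the table
- wax_block: bystander: yellow wax block, 33 x 51 x 23 mm, behind the clamp
- slot (a point): centre of the slot in the strap's front end, level with the strap's top, 70 mm high when shut. The strap is a steel bar 30 mm wide, 12 mm thick, lying along the clamp's x over the iron, its last 38 mm 44 mm wide; the slot is 13 mm wide, open to the front, with a 3 mm high lip at its outer end, 12 to 15.5 mm from this point

How it is judged:
By the outcome, as a careful person would: the job done as asked, in the order asked, and still so for the second after the job is handed in, with the robot touching nothing.
It also fails if it takes over 72 s, if anything falls off the work surface, if the arm or the gripper's body presses on something with over 40 N, if the wrist force passes 120 N, or if a joint passes its speed limit or range.

## Working session

There is one attempt and no reset: what is moved stays moved. The work goes in short steps, Python scripts to look and compute and a tool call to move; the robot and the scene stay as the last step left them, time stands still between calls to the robot, and variables do not carry over. Pictures are saved under pics/ and viewed, at most 10 in all, crops included, and the job is handed in when it is done.

Besides the shell and the picture viewer there is one more tool, called after "Request:" as name(argument=value, ...) on one line, values as JSON. play_rows: Moves the arm, as the interface text tells. Its arguments: {"type":"object","properties":{"targets":{"type":"array"}},"required":["targets"]}

```bash
mkdir -p pics
cat > h.py <<'E'
import numpy as np, cv2
from cell import ctrl
from scipy.spatial.transform import Rotation as R
def pose():
    s=ctrl.read_state(); T=np.eye(4); r=s["tool_rot"]
    T[:3,:3]=R.from_euler('xyz',r).as_matrix(); T[:3,3]=s["eef_pos"]; return T
def look(cam,save=None):
    c=ctrl.calibration(cam); T=pose() if cam=="wrist" else None
    im,d=ctrl.get_image(cam)
    E=np.array(T@np.array(c["mount"]) if cam=="wrist" else c["extrinsics"])
    if save: cv2.imwrite("pics/"+save,im[:,:,::-1])
    f=210/np.tan(np.radians(c["vfov"])/2)
    v,u=np.mgrid[:420,:560]
    K=np.array([[f,0,c["cx"]],[0,f,c["cy"]],[0,0,1]])
    p=cv2.undistortPoints(np.stack([u,v],-1).reshape(-1,1,2).astype(np.float64),K,np.array([c["k1"],0,0,0,0.])).reshape(420,560,2)
    P=np.concatenate([p,np.ones((420,560,1))],-1)*d[...,None]
    return im,d,P@E[:3,:3].T+E[:3,3]
def rect(P,m,zlo,zhi):
    q=P[m&(P[...,2]>zlo)&(P[...,2]<zhi)]
    return q
E
python3 - <<'E'
from h import *
print(ctrl.read_state())
for c in("top","scene"):
    im,d,P=look(c,c+"0.png")
    for n in ["clamp","nut","strap","strap_handle","iron_center","tray","screwdriver","pliers","awl","wax_block","bolt"]:
        r=ctrl.trace(c,n)
        for k in r[:1]:
            m=k["pixels"]&(d>0); q=P[m]
            (cx,cy),(w,h),a=cv2.minAreaRect(q[:,:2].astype(np.float32))
            print(c,n,round(k["confidence"],2),np.round(k["bbox"]),len(q),np.round(np.median(q,0)),"rect",np.round([cx,cy,w,h,a]),"z",np.round(np.percentile(q[:,2],[2,98])))
E
```

```text
{'clock': 0.0, 'qpos': array([-1.28678907,  0.62933915,  0.03842859,  1.51838567, -0.02699735,
        0.9962802 , -0.01998459]), 'qd': array([ 0.00113218, -0.00041264, -0.00073397,  0.00102901,  0.0009942 ,
       -0.00055207,  0.00088865]), 'tau': array([-1.10970907e-04, -5.63406944e+01,  1.22587480e+00, -1.93434620e+01,
        1.09184714e-02,  1.03616720e-02,  6.52603134e-06]), 'eef_pos': array([222.53281112, 610.10184074, 255.38766493]), 'tool_rot': array([-3.13969798e+00,  1.92840190e-05,  2.79181268e+00]), 'force': array([ 0.45086664, -0.20725564, -0.49697687]), 'torque': array([ 0.01946921,  0.03395303, -0.02471391]), 'gripper_force': 0.0, 'width': 84.8586521870858}
top clamp 0.9 [245. 168. 306. 247.] 2727 [619. -65.  19.] rect [630. -43. 146. 206.  88.] z [ 10. 116.]
top nut 0.67 [272. 238. 302. 246.] 131 [546. -63. 115.] rect [546. -64.  60.  12.  88.] z [ 69. 119.]
top strap 0.87 [248. 177. 295. 249.] 969 [608. -66.  70.] rect [611. -68. 136. 149.  45.] z [66. 74.]
top strap_handle 0.71 [250. 178. 297. 248.] 1018 [607. -67.  70.] rect [611. -69. 136. 149.  45.] z [64. 76.]
[... 1138 characters left out ...]
ect [641. -62.  61. 118.  83.] z [15. 60.]
scene tray 0.56 [171. 206. 238. 238.] 1388 [537. 271.   9.] rect [560. 274. 241. 128.  24.] z [ 1. 26.]
scene screwdriver 0.65 [195. 241. 228. 255.] 250 [444.  85.  17.] rect [452.  87.  93.  20.   3.] z [ 3. 26.]
scene pliers 0.86 [383. 274. 428. 299.] 376 [ 713. -352.   10.] rect [ 718. -348.  131.   52.    3.] z [ 0. 14.]
scene awl 0.85 [300. 314. 346. 336.] 404 [ 444. -330.   18.] rect [ 470. -319.  116.   34.    4.] z [ 4. 25.]
scene wax_block 0.47 [376. 253. 392. 264.] 181 [ 755. -247.   23.] rect [ 762. -241.   49.   32.   15.] z [ 9. 26.]
scene bolt 0.88 [265. 221. 284. 256.] 315 [542. -69.  97.] rect [605.  28. 283.  40.  58.] z [ 25. 117.]
```

Run:
```python
from h import *
im=cv2.imread("pics/top0.png")[130:310,110:410]; cv2.imwrite("pics/a.png",cv2.resize(im,None,fx=2.6,fy=2.6,interpolation=3))
i,d,P=look("top")
box=(P[...,0]>480)&(P[...,0]<760)&(P[...,1]>-150)&(P[...,1]<30)&(d>0)
def line(q):
    vx,vy,x,y=cv2.fitLine(q[:,:2].astype(np.float32),cv2.DIST_HUBER,0,.01,.01).ravel(); return np.round([x,y,np.degrees(np.arctan2(vy,vx))],1),len(q)
print("plate",[np.round(x,1) for x in cv2.minAreaRect(P[box&(P[...,2]>11)&(P[...,2]<18)][:,:2].astype(np.float32))])
q=P[box&(P[...,2]>66)&(P[...,2]<73)]
print("strap",line(q),cv2.minAreaRect(q[:,:2].astype(np.float32)))
q=P[box&(P[...,2]>85)]; print("nut",line(q),q.mean(0),cv2.minAreaRect(q[:,:2].astype(np.float32)))
c=ctrl.calibration("wrist"); print(c)
```

```text
plate [array([643. , -60.4]), array([159.4, 233. ]), np.float64(89.7)]
strap (array([622.8, -65.2,  -5.9], dtype=float32), 958) ((624.0921020507812, -33.41339111328125), (121.29879760742188, 178.35609436035156), 84.5713882446289)
nut (array([546.8, -64.8, -88.3], dtype=float32), 108) [546.56715779 -64.09392383 111.26403138] ((547.0177001953125, -64.50537109375), (9.96567440032959, 60.77402877807617), 1.3704118728637695)
{'vfov': 69.23501470551582, 'cx': 276.47228342740215, 'cy': 208.08940233255018, 'k1': -0.0654460921748447, 'mount': array([[-8.89101232e-04, -9.52994469e-01, -3.02986389e-01,
         7.77445518e+01],
       [ 9.99999533e-01, -9.62336913e-04,  9.24164916e-05,
        -7.77893053e-01],
       [-3.79647392e-04, -3.02986165e-01,  9.52994879e-01,
        -1.17141827e+02],
       [ 0.00000000e+00,  0.00000000e+00,  0.00000000e+00,
         1.00000000e+00]])}
```

View pics/a.png

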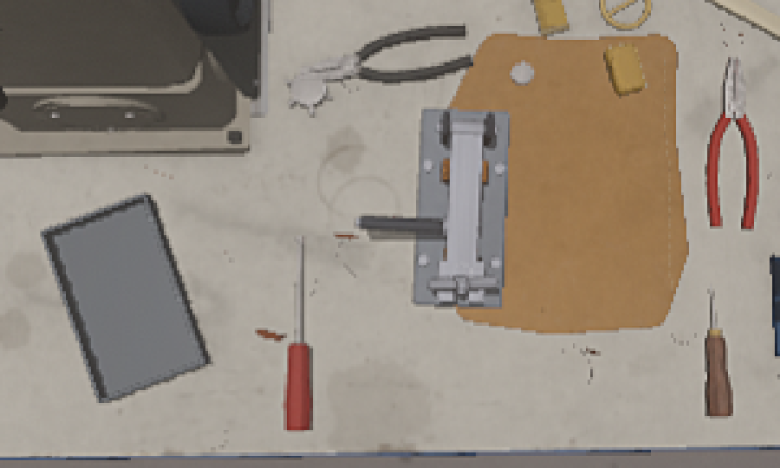

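The picture shows the clamp at (460,205), with the nut at its front (461,288). The handle points left to (360,225), the tray is at (125,297), and the screwdriver lies at (300,340).

Request:
play_rows(targets=[[0.3,-53.6,-52.3,4.6,68],[0.3,-53.6,-52.3,4.6,68],[0.3,-53.6,-52.3,4.6,68],[0.3,-53.6,-52.3,4.6,68],[0.3,-53.6,-52.3,4.6,68],[0.3,-53.6,-52.3,4.6,68],[0.3,-53.6,-52.3,4.6,68],[0.3,-53.6,-52.3,4.6,68],[0.3,-53.6,-52.3,4.6,68],[0.3,-53.6,-52.3,4.6,68]])

```text
clock: 2.25
eef_pos: [439.6, 159.3, 225.8]
tool_rot: [3.141, -0.0, 1.606]
force: [1.0, 1.1, 0.4]
width: 59.5
gripper_force: 0.0
```

```bash
cat >> h.py <<'E'
def go(x,y,z,yaw):
    "print play_rows shift (cm, deg) to reach world TCP, yaw deg (tool down)"
    T=pose(); d=T[:3,:3].T@(np.array([x,y,z])-T[:3,3])/10
    y0=np.degrees(ctrl.read_state()["tool_rot"][2]); s=-((yaw-y0+180)%360-180)
    print("at",np.round(T[:3,3],1),round(y0,1),"go",np.round(d,2),"spin",round(s,1))
E
python3 -c "
from h import *
go(547,-64,200,91.7);print(ctrl.finger_overhang,ctrl.read_state()['qpos'])"
```

```text
at [439.6 159.3 225.8] 92.0 go [-22.69   9.96   2.58] spin 0.3
25.0 [-0.67028674  0.43788753  0.36599822  2.05194183 -0.24060083  0.69089457
 -0.11465615]
```

Request:
play_rows(targets=[[0.3,-22.7,10,2.6,0],[0.3,-22.7,10,2.6,0],[0.3,-22.7,10,2.6,0],[0.3,-22.7,10,2.6,0],[0.3,-22.7,10,2.6,0],[0.3,-22.7,10,2.6,0],[0.3,-22.7,10,2.6,0],[0.3,-22.7,10,2.6,0]])

```text
clock: 3.05
eef_pos: [546.1, -61.1, 199.5]
tool_rot: [-3.141, -0.001, 1.607]
force: [-0.1, 0.7, 0.3]
width: 59.7
gripper_force: 0.0
```

Run:
```python
from h import *
im,d,P=look("wrist","w1.png")
print(ctrl.read_state()['qpos'])
box=(d>0)&(P[...,2]>98)&(P[...,2]<125)&(abs(P[...,0]-547)<50)&(abs(P[...,1]+64)<50)
q=P[box]; print("nut",len(q),q.mean(0),cv2.minAreaRect(q[:,:2].astype(np.float32)),np.percentile(q[:,2],[5,50,95]))
q=P[(d>0)&(P[...,2]>66)&(P[...,2]<74)&(abs(P[...,0]-620)<90)&(abs(P[...,1]+64)<100)]
print("strap",len(q),cv2.minAreaRect(q[:,:2].astype(np.float32)))
go(547,-64,200,91.7)
np.save("P1.npy",P)
```

```text
[-0.15250974  0.57851817  0.32327681  1.86589161 -0.26252167  0.73933398
  0.35386449]
nut 1018 [546.87269721 -63.70730913 114.14598121] ((547.10205078125, -66.869384765625), (9.588515281677246, 62.57691192626953), 1.734055519104004) [102.97987731 115.73959021 117.49261864]
strap 8125 ((624.8516235351562, -34.2774658203125), (126.88997650146484, 181.08628845214844), 84.19451141357422)
at [546.2 -60.6 199.6] 92.1 go [-0.34  0.07 -0.04] spin 0.4
```

View pics/w1.png

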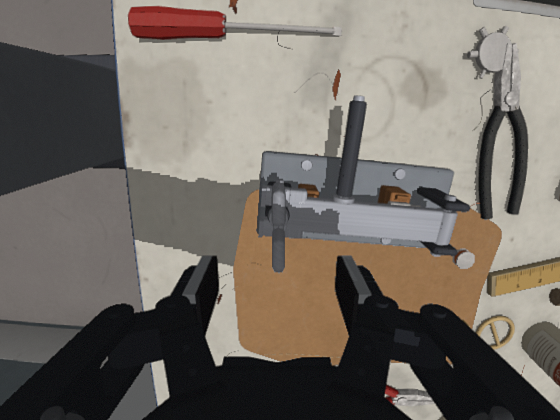

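Nut centre is (547,-66.5), with the wings at about 91.7° and the strap axis at about -5.8°. In the picture the nut is at (279,215) and the handle at (355,145). Next: descend and grip the nut.

Request:
play_rows(targets=[[0.3,-0.6,0.1,4,0],[0.3,-0.6,0.1,8,0],[0.3,-0.6,0.1,9.1,0],[0.3,-0.6,0.1,9.1,0],[1,-0.6,0.1,9.1,0],[1,-0.6,0.1,9.1,0],[1,-0.6,0.1,9.1,0],[1,-0.6,0.1,9.1,0],[1,-0.6,0.1,9.1,0]])

```text
clock: 4.0
eef_pos: [547.8, -68.6, 109.9]
tool_rot: [3.141, -0.0, 1.605]
force: [-2.6, -0.3, 6.1]
width: 9.3
gripper_force: 60.1
```

Request:
play_rows(targets=[[0.7,0,0,0,0],[0.7,0.25,0,0,0],[0.7,0.25,0,0,0],[1,0.25,0,0,0],[1,0.25,0,0,0],[1,0.25,0,0,0],[1,0.25,0,0,0]])

```text
clock: 4.7
eef_pos: [547.6, -66.0, 108.7]
tool_rot: [-3.141, -0.0, 1.605]
force: [-0.7, 0.1, 1.1]
width: 9.0
gripper_force: 58.4
```

Request:
play_rows(targets=[[1,0,0,-0.03,-7],[1,0,0,-0.07,-14],[1,0,0,-0.1,-21],[1,0,0,-0.14,-28],[1,0,0,-0.18,-35],[1,0,0,-0.21,-42],[1,0,0,-0.25,-49],[1,0,0,-0.28,-56],[1,0,0,-0.32,-63],[1,0,0,-0.35,-70]])

```text
clock: 5.7
eef_pos: [546.8, -66.6, 112.1]
tool_rot: [-3.141, -0.002, 2.831]
force: [-3.1, 0.0, 3.4]
width: 9.0
gripper_force: 58.5
```

```bash
python3 -c "
from h import *
s=ctrl.read_state();print(s)"
```

```text
{'clock': 5.7, 'qpos': array([ 0.11764635,  0.69291099, -0.0730306 ,  1.91621418,  0.09228028,
        0.53743082,  1.24204779]), 'qd': array([ 2.14447360e-01, -6.34162919e-04, -3.29455287e-01, -5.80666988e-03,
        4.07239570e-01,  3.41432199e-02,  8.22003514e-01]), 'tau': array([ -1.55142099, -50.77444196,   0.06114735, -12.5962168 ,
        -0.40299525,  -0.83691224,  -0.79050986]), 'eef_pos': array([546.75050103, -66.61898053, 112.09692129]), 'tool_rot': array([-3.14060594e+00, -1.58214668e-03,  2.83084035e+00]), 'force': array([-3.08803817,  0.03737877,  3.38227627]), 'torque': array([-0.00358112,  0.51144297, -0.02956765]), 'gripper_force': 58.535317182540894, 'width': 8.962061873363616}
```

Request:
play_rows(targets=[[1,0,0,-0.04,-7.5],[1,0,0,-0.08,-15],[1,0,0,-0.11,-22.5],[1,0,0,-0.15,-30],[1,0,0,-0.19,-37.5],[1,0,0,-0.23,-45],[1,0,0,-0.26,-52.5],[1,0,0,-0.3,-60],[1,0,0,-0.34,-67.5],[1,0,0,-0.38,-75]])

```text
clock: 6.7
eef_pos: [547.1, -67.7, 115.9]
tool_rot: [-3.142, -0.002, -2.144]
force: [-1.9, -1.6, 2.8]
width: 9.2
gripper_force: 58.4
```

Request:
play_rows(targets=[[1,0,0,-0.02,-3],[0.5,0,0,-0.02,-3],[0.3,0,0,-0.02,-3],[0.3,0,0,-3,-3],[0.3,0,0,-6,-3]])

```text
clock: 7.2
eef_pos: [547.0, -65.7, 175.8]
tool_rot: [3.139, -0.001, -2.096]
force: [0.5, 0.6, 0.2]
width: 59.7
gripper_force: 0.0
```

Run:
```python
from h import *
im,d,P=look("wrist")
print(ctrl.read_state()['qpos'])
q=P[(d>0)&(P[...,2]>108)&(P[...,2]<130)&(abs(P[...,0]-547)<45)&(abs(P[...,1]+64)<45)]
print("nut",len(q),cv2.minAreaRect(q[:,:2].astype(np.float32)),np.percentile(q[:,2],[5,50,95]))
go(590,-68,180,84.2)
```

```text
[ 0.40351802  0.63335267 -0.51674148  1.86026544  0.4406167   0.75621229
  2.26235645]
nut 1355 ((546.6836547851562, -68.21412658691406), (62.46227264404297, 9.778221130371094), 59.504554748535156) [112.5904188  123.24638607 124.8356072 ]
at [550.2 -65.4 180.9] -120.1 go [-1.77 -3.58  0.11] spin 155.7
```

Request:
play_rows(targets=[[1,-1.4,-3.5,0,8],[1,-1.4,-3.5,0,16],[1,-1.4,-3.5,0,24],[1,-1.4,-3.5,0,32],[1,-1.4,-3.5,0,40],[1,-1.4,-3.5,0,48],[1,-1.4,-3.5,0,56],[1,-1.4,-3.5,0,64],[1,-1.4,-3.5,0,72],[1,-1.4,-3.5,0,80]])

```text
clock: 8.25
eef_pos: [585.1, -71.1, 175.8]
tool_rot: [3.141, 0.0, 2.785]
force: [0.1, -0.4, -0.0]
width: 0.1
gripper_force: 0.0
```

Request:
play_rows(targets=[[1,0,0,0,8],[1,0,0,0,16],[1,0,0,0,24],[1,0,0,0,32],[1,0,0,0,40],[1,0,0,0,48],[1,0,0,0,56],[1,0,0,0,64],[1,0,0,0,72],[1,0,0,0,75.7]])

```text
clock: 9.25
eef_pos: [585.2, -71.0, 175.8]
tool_rot: [3.141, 0.0, 1.466]
force: [0.9, -0.3, -0.1]
width: -0.3
gripper_force: 0.0
```

Run:
```python
from h import *
im,d,P=look("wrist","w2.png")
go(588,-71,102,84.2)
q=P[(d>0)&(P[...,2]>66)&(P[...,2]<74)&(abs(P[...,0]-620)<80)&(abs(P[...,1]+66)<28)]
for x in range(570,660,15):
    r=q[abs(q[:,0]-x)<4]; print(x,np.round(np.percentile(r[:,1],[2,98]),1),np.round(np.median(r[:,2]),1))
```

```text
at [585.2 -70.9 175.7] 84.0 go [0.02 0.28 7.38] spin -0.2
570 [-88.  -47.6] 69.5
585 [-83.6 -55.1] 69.6
600 [-84.1 -39.1] 69.7
615 [-85.6 -56.7] 69.6
630 [-86.3 -57.6] 69.6
645 [-86.6 -58.2] 69.6
```

View pics/w2.png

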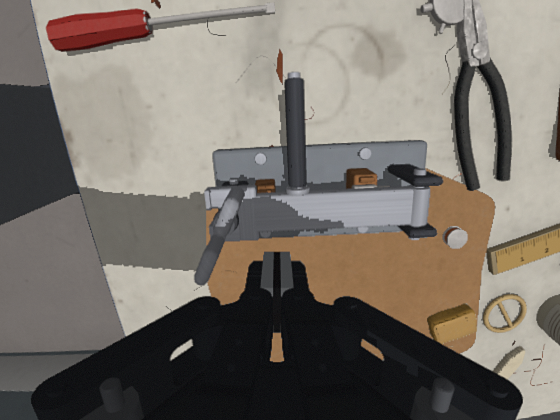

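The shut fingers hang behind the nut at (278,270), clear above the strap. The nut is at (225,225) with its wings turned about 150°. The strap centre line has a yaw of about -3°. Next: descend and push to the front.

Request:
play_rows(targets=[[1,0.1,0.3,4,0],[1,0.1,0.3,7.1,0],[1,0.1,0.3,7.35,0],[1,0.1,0.3,7.35,0],[1,0.1,-0.4,7.35,0],[1,0,-1.0,7.35,0],[1,0,-1.6,7.35,0],[1,0,-2.2,7.35,0],[1,0,-2.8,7.35,0],[1,0,-3.4,7.35,0]])

```text
clock: 10.3
eef_pos: [550.6, -68.0, 102.7]
tool_rot: [3.141, -0.0, 1.471]
force: [-0.5, 0.2, -0.4]
width: -0.3
gripper_force: 0.0
```

Request:
play_rows(targets=[[1,0,-0.6,0,0],[1,0,-1.2,0,0],[1,0,-1.8,0,0],[1,0,-2.4,0,0],[1,0,-2.4,0,0],[1,0,-2.4,-2,0],[1,0,-2.4,-5,0],[0.3,0,-2.4,-8,0]])

```text
clock: 11.1
eef_pos: [527.1, -65.7, 183.0]
tool_rot: [-3.141, 0.0, 1.47]
force: [0.5, -0.3, 0.6]
width: 13.5
gripper_force: 0.0
```

Run:
```python
from h import *
im,d,P=look("wrist","w3.png")
q=P[(d>0)&(P[...,2]>58)&(P[...,2]<76)&(P[...,1]>-40)&(P[...,1]<40)&(abs(P[...,0]-600)<40)]
print("handle",len(q),cv2.minAreaRect(q[:,:2].astype(np.float32)),np.percentile(q[:,2],[50,95]))
go(602.5,-7,180,87)
```

```text
handle 1799 ((605.0421752929688, -4.398021697998047), (71.7519760131836, 13.818763732910156), 86.63835144042969) [69.21496977 71.04005741]
at [529.9 -66.4 187.7] 84.2 go [6.63 6.62 0.82] spin -2.8
```

View pics/w3.png

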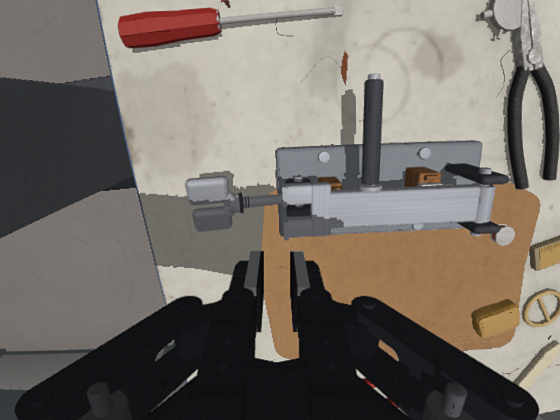

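The bolt is out at the front, with its nut at (210,203). The handle is at (373,130). Next: grip the handle at about (605,10).

Request:
play_rows(targets=[[0.4,3.5,2.8,0,-2.8],[0.4,7,5.6,0,-2.8],[0.4,8.35,6.7,1,-2.8],[0.4,8.35,6.7,5,-2.8],[0.4,8.35,6.7,9,-2.8],[0.4,8.35,6.7,11.7,-2.8],[0.4,8.35,6.7,11.7,-2.8],[1,8.35,6.7,11.7,-2.8],[1,8.35,6.7,11.7,-2.8],[1,8.35,6.7,11.7,-2.8]])

```text
clock: 12.15
eef_pos: [606.7, 10.3, 68.0]
tool_rot: [3.132, 0.0, 1.519]
force: [3.8, -1.5, -3.6]
width: 12.1
gripper_force: 58.4
```

Request:
play_rows(targets=[[1,0,0,0,0],[1,0,0,0,0]])

```text
clock: 12.35
eef_pos: [606.6, 10.3, 67.9]
tool_rot: [3.132, 0.0, 1.519]
force: [4.5, -0.7, -2.0]
width: 11.8
gripper_force: 58.4
```

Run:
```python
from h import *
go(605,10,70,87)
# arc rows in tool axes
T=pose(); u=np.array([.9986,-.0523,0])
for t in np.linspace(.09,1.64,18):
    w=95*(1-np.cos(t))*u+np.array([0,0,95*np.sin(t)]); print(np.round(T[:3,:3].T@w/10,2))
```

```text
at [606.6  10.3  67.9] 87.0 go [-0.04 -0.15 -0.21] spin 0.0
[-0.    0.05 -0.85]
[-0.    0.17 -1.71]
[-0.    0.38 -2.55]
[-0.    0.65 -3.37]
[-0.    1.01 -4.16]
[-0.    1.43 -4.92]
[-0.    1.92 -5.63]
[-0.    2.47 -6.3 ]
[-0.    3.08 -6.91]
[-0.    3.75 -7.47]
[-0.    4.46 -7.96]
[-0.    5.21 -8.39]
[-0.01  6.   -8.74]
[-0.01  6.82 -9.02]
[-0.01  7.66 -9.23]
[-0.01  8.52 -9.36]
[-0.01  9.38 -9.41]
[-1.000e-02  1.025e+01 -9.380e+00]
```

Request:
play_rows(targets=[[1,0,0.05,-0.85,0],[1,0,0.17,-1.7,0],[1,0,0.38,-2.55,0],[1,0,0.65,-3.35,0],[1,0,1.0,-4.15,0],[1,0,1.45,-4.9,0],[1,0,1.9,-5.65,0],[1,0,2.45,-6.3,0],[1,0,3.1,-6.9,0],[1,0,3.75,-7.45,0]])

```text
clock: 13.35
eef_pos: [639.5, 8.5, 140.3]
tool_rot: [-3.141, 0.0, 1.519]
force: [1.8, -1.4, -10.7]
width: 12.2
gripper_force: 58.5
```

Request:
play_rows(targets=[[1,0,0.7,-0.5,0],[1,0,1.45,-0.95,0],[1,0,2.25,-1.3,0],[1,0,3.05,-1.55,0],[1,0,3.9,-1.8,0],[1,0,4.75,-1.9,0],[1,0,5.65,-1.95,0],[1,0,6.4,-1.9,0],[1,0,6.4,-1.9,0]])

```text
clock: 14.25
eef_pos: [707.0, 4.8, 162.4]
tool_rot: [3.135, 0.0, 1.52]
force: [-0.1, -0.9, 5.6]
width: 12.0
gripper_force: 60.3
```

Request:
play_rows(targets=[[0.4,0,0,0,0],[0.4,0,0,0,0],[0.4,0,0,-3,0],[0.4,0,0,-6,0],[0.4,0,-4,-6,0],[0.4,0,-9.5,-6,0],[0.4,0,-9.5,-6,-8],[0.4,0,-9.5,-6,-16],[0.4,0,-9.5,-6,-24],[0.4,0,-9.5,-6,-32]])

```text
clock: 15.25
eef_pos: [609.2, 10.8, 219.6]
tool_rot: [3.14, 0.0, 2.084]
force: [0.2, -0.7, -0.1]
width: 51.2
gripper_force: 0.0
```

Request:
play_rows(targets=[[0.4,-1,0,0,-8],[0.4,-2,0,0,-16],[0.4,-3,0,0,-24],[0.4,-3.8,0,0,-32],[0.4,-3.8,0,0,-40],[0.4,-3.8,0,0,-48],[0.4,-3.8,0,0,-58],[0.4,-3.8,0,0,-58]])

```text
clock: 16.05
eef_pos: [627.6, -22.9, 219.3]
tool_rot: [3.141, 0.001, 3.092]
force: [0.3, -0.4, -0.3]
width: 51.1
gripper_force: 0.0
```

Run:
```python
from h import *
im,d,P=look("wrist","w4.png")
r=ctrl.trace("wrist","iron_center")
for k in r[:2]:
    q=P[k["pixels"]&(d>0)]; print(k["confidence"],k["bbox"],len(q),cv2.minAreaRect(q[:,:2].astype(np.float32)),np.percentile(q[:,2],[5,50,95]))
q=P[(d>0)&(P[...,2]>54.5)&(P[...,2]<60)&(abs(P[...,0]-620)<80)&(abs(P[...,1]+70)<30)]
print(len(q),cv2.minAreaRect(q[:,:2].astype(np.float32)))
print(ctrl.read_state()['qpos']);go(616,-71,180,177)
```

```text
0.8 [212.7, 132.1, 246.1, 244.6] 1903 ((625.7978515625, -70.97093963623047), (32.11521530151367, 125.28388214111328), 83.70529174804688) [50.13359997 55.85118222 57.47789677]
1495 ((628.4396362304688, -64.77583312988281), (49.01506805419922, 127.55329895019531), 80.68887329101562)
[ 0.09301225  0.63885462 -0.16628626  1.61941532  0.12657449  0.89333695
  1.39630061]
at [627.5 -22.9 219.2] 176.9 go [ 0.89 -4.87  3.92] spin -0.1
```

View pics/w4.png

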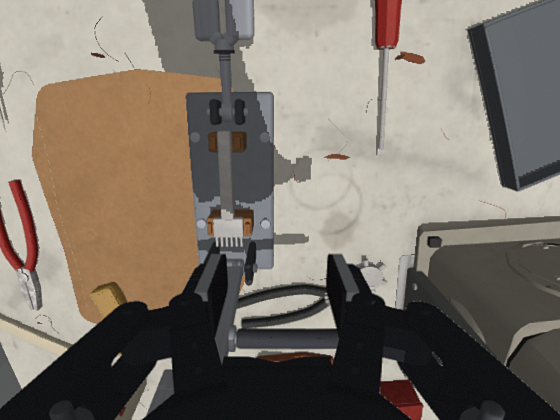

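The iron runs from its shank end at (225,130) to its teeth at (230,245), free between the rests. The strap is upright. Next: grip the iron.

Request:
play_rows(targets=[[0.4,0.3,-2.5,2,0],[0.4,0.6,-4.85,6,0],[0.4,0.6,-4.85,10,0],[0.4,0.6,-4.85,13.5,0],[0.4,0.6,-4.85,14.8,0],[0.4,0.6,-4.85,14.8,0],[1,0.6,-4.85,14.8,0],[1,0.6,-4.85,14.8,0],[1,0.6,-4.85,14.8,0],[1,0.6,-4.85,14.8,0]])

```text
clock: 17.15
eef_pos: [620.2, -71.0, 73.1]
tool_rot: [-3.142, 0.004, 3.09]
force: [-0.5, 0.2, 6.6]
width: 10.0
gripper_force: 60.3
```

Request:
play_rows(targets=[[1,0,0,0,0],[1,0,0,-1,0],[1,0,0,-3,0],[1,0,0,-5,0],[1,0,0,-7,0],[1,0,0,-7,0]])

```text
clock: 17.75
eef_pos: [620.9, -71.2, 144.6]
tool_rot: [-3.141, 0.006, 3.09]
force: [0.4, 0.0, -0.1]
width: 9.8
gripper_force: 59.4
```

Run:
```python
from h import *
im,d,P=look("wrist","w5.png")
T=pose()
Q=(P-T[:3,3])@T[:3,:3]   # tool coords
r=ctrl.trace("wrist","iron_center")
for k in r[:1]:
    q=Q[k["pixels"]&(d>0)]; print(k["confidence"],k["bbox"],np.percentile(q,[1,50,99],axis=0).round(1))
for cam in ("top",):
    im,d,P=look(cam); k=ctrl.trace(cam,"tray")[0]; q=P[k["pixels"]&(d>0)]
    print(cv2.minAreaRect(q[:,:2].astype(np.float32)))
    f=q[q[:,2]<12]; print(f.mean(0))
go(540,265,140,200)
```

```text
0.92 [259.1, 162.4, 294.0, 360.1] [[-56.8  -8.9  13.6]
 [ 11.7  -0.4  15.1]
 [ 55.5   7.6  20.8]]
((539.0478515625, 269.40875244140625), (179.08523559570312, 119.79194641113281), 20.68828010559082)
[540.2180132  267.50375093   4.38202927]
at [618.  -71.  140.3] 177.1 go [ 9.52 33.16  0.04] spin -22.9
```

View pics/w5.png

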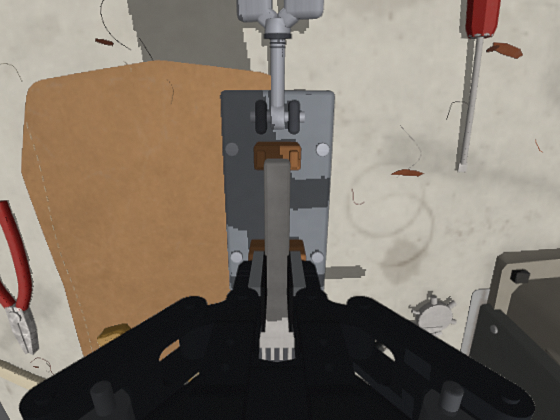

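The iron is gripped between the fingers, from its shank end at (277,165) to its teeth at (277,350). The tray centre is about (540,267), yaw 20.5°.

Request:
play_rows(targets=[[1,1,3.5,0,-3],[1,2.2,7.5,0,-6],[1,3.4,12,0,-9],[1,4.7,16.5,0,-12],[1,6,21,0,-15],[1,7.2,25,0,-18],[1,8.4,29,0,-21],[1,9.2,32,0,-23.4],[1,9.5,33.4,0,-23.4],[1,9.5,33.4,0,-23.4]])

```text
clock: 18.95
eef_pos: [540.0, 269.5, 140.2]
tool_rot: [3.141, -0.001, -2.782]
force: [1.2, -1.1, -0.6]
width: 10.1
gripper_force: 59.4
```

Run:
```python
from h import *
T=pose(); im,d,P=look("wrist","w6.png")
q=P[(d>0)&(P[...,2]>20)&(P[...,2]<30)&(abs(P[...,0]-540)<110)&(abs(P[...,1]-267)<100)]
print(len(q),cv2.minAreaRect(q[:,:2].astype(np.float32)))
f=P[(d>0)&(P[...,2]<9)&(abs(P[...,0]-540)<50)&(abs(P[...,1]-267)<35)]; print(np.median(f[:,2]))
go(540,267,31.5,200.5)
```

```text
3423 ((539.344482421875, 262.565673828125), (178.78538513183594, 110.94104766845703), 20.283939361572266)
3.67004868978033
at [540.9 266.7 140.2] -159.6 go [ 0.06  0.07 10.87] spin -0.1
```

View pics/w6.png

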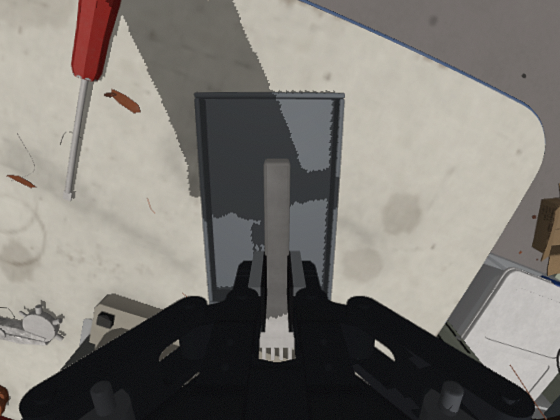

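The iron sits over the tray, aligned with its long axis. Next: lower it and release.

Request:
play_rows(targets=[[1,0.3,-0.3,3,0],[1,0.3,-0.3,6.5,0],[1,0.3,-0.3,9,0],[1,0.3,-0.3,10.2,0],[1,0.3,-0.3,10.6,0],[1,0.3,-0.3,10.8,0],[1,0.3,-0.3,10.85,0],[1,0.3,-0.3,10.85,0]])

```text
clock: 19.8
eef_pos: [540.0, 263.8, 33.5]
tool_rot: [3.141, 0.002, -2.785]
force: [0.4, -0.5, -0.3]
width: 9.7
gripper_force: 59.4
```

Request:
play_rows(targets=[[1,0,0,0.1,0],[1,0,0,0.2,0],[1,0,0,0.2,0]])

```text
clock: 20.1
eef_pos: [539.8, 263.9, 32.1]
tool_rot: [-3.141, 0.002, -2.784]
force: [-1.6, -1.1, 8.3]
width: 9.9
gripper_force: 60.6
```

Request:
play_rows(targets=[[0.85,0,0,0,0],[0.7,0,0,0,0],[0.65,0,0,0,0],[0.65,0,0,0,0],[0.65,0,0,-2,0],[0.65,0,0,-6,0],[0.65,0,0,-11,0],[0.65,0,0,-15,0],[0.65,0,0,-15,0]])

```text
clock: 21.0
eef_pos: [542.5, 265.6, 186.3]
tool_rot: [3.14, 0.011, -2.785]
force: [1.6, 1.3, -0.4]
width: 29.6
gripper_force: 0.0
```

Run:
```python
from h import *
im,d,P=look("wrist","w7.png")
for k in ctrl.trace("wrist","iron_center")[:1]:
    q=P[k["pixels"]&(d>0)]; print(k["confidence"],k["bbox"],cv2.minAreaRect(q[:,:2].astype(np.float32)),np.percentile(q[:,2],[5,50,95]))
im,d,P=look("scene","s7.png"); im,d,P=look("top","t7.png")
b=np.hstack([cv2.resize(cv2.imread("pics/w7.png"),(400,300)),cv2.resize(cv2.imread("pics/t7.png")[130:310,110:350],(400,300))])
c=cv2.resize(cv2.imread("pics/s7.png")[180:330,170:430],(520,300))
b=np.vstack([b,np.pad(c,((0,0),(0,280),(0,0)))]);cv2.imwrite("pics/f.png",b)
q=P[(d>0)&(P[...,2]>100)&(abs(P[...,0]-690)<60)&(abs(P[...,1]+75)<35)]; print(len(q),np.percentile(q,[2,50,98],axis=0).round())
print(ctrl.read_state()["force"])
```

```text
0.59 [260.6, 131.0, 288.6, 245.5] ((540.1400146484375, 264.2420959472656), (114.93888854980469, 31.23745346069336), 20.409957885742188) [10.96198986 14.99786642 16.55697153]
405 [[693. -94. 105.]
 [699. -71. 199.]
 [713. -44. 231.]]
[-0.28828494  0.31385871  0.0925282 ]
```

View pics/f.png

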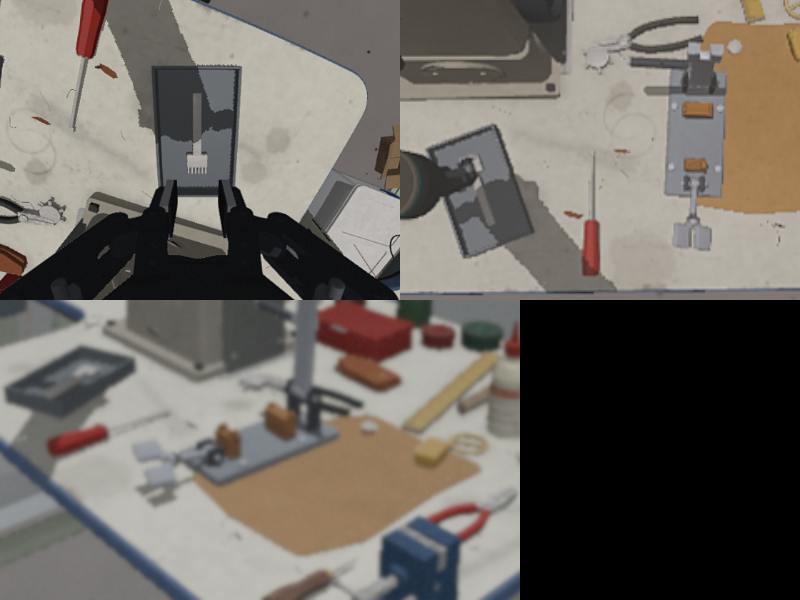

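The iron lies flat in the tray, teeth at (197,165) in the upper-left view, its top about 16 mm high. The strap is upright, the bolt is out at the front, and the bystanders are where they were. I'm handing the job in.

```bash
python3 -c "
from cell import ctrl
print(ctrl.finish_job())"
```

```text
the job is handed in; nothing more can be done
None
```

The job is handed in at about 21 s of the 72 s allowed: the pricking iron lies flat in the tray, the bolt is out, the strap stands upright and the bystanders look undisturbed; no verdict came back.

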